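Close the clamshell jig and hold its pin home

TASK

Swing the open lid of the clamshell jig fully shut over the clamped rod. Then take the pin with the straight cylindrical grip from the rack, push it down through the hole in the lid into the hole in the lower half, against the spring that you will feel, until its flange stops on the lid. Finish while still holding it there, pressing firmly so that the flange is clamped against the lid and keeps it shut; leave the ball-headed pin and the other tools alone.

Things in the scene. Friction and masses are not known exactly. Their poses are not given: they have to be found in the camera images.
- jig: Lower half of the jig, a steel block fixed to the bench: 150 x 110 mm (x, y) on a foot 180 x 130 mm, flat top 50 mm high. Origin: centre of the underside; z up, -x is its front. A 16 mm rod is fixed in it along y at x = +15 mm, axis at the height of the top, from y = -100 to +103 mm, with a 28 mm round fitting on the +y end. Turned at most 0.4 rad from square to the robot.
- base_hole (a point): Centre of the mouth of the vertical pin hole in the lower half, on its flat top (50 mm above the bench), at jig x = -50, y = 0 mm. Hole 15 mm in diameter. A sprung brass plunger waits in it, its top 23 mm below the mouth.
- lid_angle (a joint): Angle of the lid (rad): 0 = shut flat on the lower half (a stop), growing as it opens upward; it starts half open (0.7 to 1.25). A stiff hinge: the lid stays where it is left; pushing it down at 100 mm from the hinge takes up to 3 N.
- lid_hinge (a point): Middle of the lid's hinge axis, which runs along the jig's y axis, at jig x = +70, z = 56 mm (far side from the robot). Shut, the lid lies from here toward the jig's -x.
- lid: The lid: aluminium plate 12 mm thick, 110 mm wide (y), from 5 to 135 mm from the hinge axis. Origin on the hinge axis, mid-width; its own -x points along the plate to the free edge, z is square to the outer (upper) face, 6 mm from the axis. Shut, its top is 62 mm above the bench.
- lid_hole (a point): Centre of the 15 mm through hole in the lid, on its outer face, 120 mm from the hinge axis, mid-width; straight above base_hole when the lid is shut.
- plunger (a joint): How far the plunger in the lower half's hole is pressed down (m): 0 = up, about 0.010 when the pin is fully home, 0.016 at most. Its spring pushes up with 2 N at 0 and 6 N at 0.010, and lifts a pin that is let go.
- pin: The pin to use, upright in one of the rack's holes: steel shaft 12 mm diameter, 45 mm long, tapered tip (6 mm at the end, 9 mm long), then a flange 34 mm diameter, 6 mm thick, then a black straight cylindrical grip 20 mm diameter, 34 mm tall. Length 85 mm, about 90 g. Origin: centre of the tip's end; z runs up the pin.
- pin_flange (a point): Centre of the underside of the pin's flange, 45 mm above the tip along the pin.
- ball_pin: A pin like the other, but with a 28 mm black ball as its grip, in the other rack hole. To be left there. Origin at the tip's end.
- rack: Steel rack fixed to the bench, 70 x 140 mm (x, y), top 70 mm high, open at front and back, two 20 mm holes at y = -38 and +38 mm; the pins hang in them by their flanges, tips 25 mm above the bench. Origin: centre of its underside. It stands left or right of the jig.
- screwdriver: Screwdriver with a yellow handle lying on the bench beyond the work. Leave alone.
- wrench: Steel open-ended wrench lying on the bench beyond the work. Leave alone.
- collar: Steel collar, 48 mm in diameter, 22 mm tall, on the bench at the robot's left. Leave alone.
There are look-alikes about, which are no part of the job. What is shaped like the pin but blue is not meant. Leave any red look-alike of the jig alone.

How it is judged:
By the outcome, as a careful person would: the job done as asked, in the order asked, and still so for the second after the job is handed in, while the arm keeps its last pose, push and grip.
It also fails if it takes over 69 s, if anything falls off the work surface, if the arm or the gripper's body presses on something with over 40 N, if the wrist force passes 120 N, or if a joint passes its speed limit or range.

ROBOT

A 6-joint arm with a two-finger parallel gripper is mounted at the origin on the work surface. World frame = base frame: x ahead of the robot, y to its left, z up, the work surface at z = 0. Lengths are in mm, angles in rad, forces in N, time in s.
With the tool pointing down it reaches from about 275 to 1000 mm from the base axis. Payload 8.4 kg.
Tool frame: the origin (TCP) lies at the very end of the fingers, on their centre line; the grasp point (between the pads) lies 19 mm behind it; z points along the fingers, y is the line along which they close (so a half turn about z gives the same grasp; the last joint's range is limited). The gripper opens to 85 mm and grips with 20 to 120 N. Pads are 22 mm wide; open, the fingers measure 114 mm over their backs; the gripper's body (76 mm by 85 mm) begins 54 mm behind the grasp point. The pads swing forward as they close: fully open they stand 13 mm farther back than shut.
Start: joints at [1.287, 0.353, 1.633, -0, 1.155, -0.002], TCP at [173.802, 600.351, 231.281] pointing down, gripper open.
Joint ranges: [-2.63, 2.63], [-0.92, 2.1], [0.06, 2.66], [-1.3, 4.44], [0, 2.69], [-3.02, 3.02]. Speed limits (rad/s): [2.22, 2.22, 2.79, 3.14, 3.14, 3.14].

INTERFACE

Orientations are given as [roll, pitch, yaw] about the fixed x, y, z axes, in that order (R = Rz(yaw) Ry(pitch) Rx(roll)).
In Python, from rig import sensors, grab_frame, camera_params, order gives the robot as it stands. The module is installed in compiled form; this text tells all that it offers.
- The arm moves only by the tool move_arm, never from a script. Its argument "motion" is a list of rows, each a list of 7 numbers: the turn, a rotation vector about the tool's x, y, z in parts of the range, where 1.0 means 2 pi rad, then the shift along the tool's x, y, z in shares of 80 cm (1.0 is 80 cm), then the finger opening in m, from 0 to 0.0854. A call has 1 to 8 rows; each row is the pose to reach, as a shift and turn from the pose commanded when the call began, along the tool's axes at that moment; what a row does not reach only later rows make up. A row lasts 1/8 s, in which the tool goes at most 62.5 mm and 10.7 degrees, less where a joint would pass 70% of its speed; a pose out of reach is approached as far as the arm can. Shift and turn numbers lie between -1 and 1, and a call with a number outside is refused. A call with a gripper value outside its range is refused whole. The fingers move at their own pace and stop on an object; "grip_force" is the grip in N (left out, the last holds). Time passes only in rows, so rows that repeat a pose let the fingers close. It gives the time, the measured TCP pose, the force, the opening and the grip force at its end, in the units of the state.
- sensors.sense(): the state, without advancing time (a new reading comes with each control period).
- grab_frame(name): name is "scene" or "top" or "wrist"; returns (picture, depth): 384x512x3 uint8, red, green, blue; 384x512 float32, mm along the optical axis (not along the pixel's ray), 0 where there is no reading.
- camera_params(name): a dict with "camera_matrix" (3x3 intrinsics, pixels), "world_from_camera" (4x4, takes a point from camera to world coordinates). Camera axes: x right, y down, z forward; pixel columns grow to the right and rows downward; lengths in mm; the calibration is good to about 2 mm. A picture is of the moment at which its call begins: read the wrist's pose just before it. camera_params takes no time and is no camera call; for the wrist camera it gives the pose at the moment of the call.
- order.sign_off(): hands the job in; it is judged then, once.
The state is a dict: "clock": time; "qpos": joint angles; "qvel": joint speeds; "joint_efforts": joint torques, N m; "eef_pos": TCP position; "tcp_rot": TCP orientation; "contact_force": force on the tool from outside, world axes, zero at the start; "wrist_torque": the same for the moment, N m; "opening": opening from 0.0 (shut) to 1.0 (fully open); "grasp_force": force on a finger pad.
Only numpy, scipy, OpenCV 4.12 (cv2) and the standard library are available. Lean on these libraries where they do the work, as an engineer would, in place of code of your own. Each camera call takes 0.05 s, during which the arm holds its last target. There are 200 camera calls.

## Working session

There is one attempt and no reset: what is moved stays moved. The work goes in short steps, Python scripts to look and compute and a tool call to move; the robot and the scene stay as the last step left them, time stands still between calls to the robot, and variables do not carry over. Pictures are saved under pics/ and viewed, at most 10 in all, crops included, and the job is handed in when it is done.

Besides the shell and the picture viewer there is one more tool, called after ">>>" as name(argument=value, ...) on one line, values as JSON. move_arm: Moves the arm, as the interface text tells. Its arguments: {"type":"object","properties":{"motion":{"type":"array","items":{"type":"array","items":{"type":"number"}}},"grip_force":{"type":"number"}},"required":["motion"]}

```bash
mkdir -p pics; cat > h.py <<'E'
import numpy as np, cv2
from rig import sensors, grab_frame, camera_params, order
from scipy.spatial.transform import Rotation as R
def cloud(name):
    p=camera_params(name); im,d=grab_frame(name)
    K=np.array(p["camera_matrix"]);T=np.array(p["world_from_camera"])
    v,u=np.mgrid[:d.shape[0],:d.shape[1]]
    c=np.stack([(u-K[0,2])/K[0,0]*d,(v-K[1,2])/K[1,1]*d,d],-1)
    w=c@T[:3,:3].T+T[:3,3]; w[d==0]=np.nan
    return im,d,w
E
python3 - <<'E'
from h import *
s=sensors.sense();print(s)
ims=[]
for n in("scene","top"):
    im,d,w=cloud(n);np.savez(f"{n}.npz",im=im,d=d,w=w)
    cv2.imwrite(f"pics/{n}0.png",cv2.resize(im[:,:,::-1],(800,600)))
    T=np.array(camera_params(n)["world_from_camera"]);print(n,T.round(2).tolist(),(d==0).mean())
E
```

```text
{'clock': 0.0, 'qpos': array([ 1.28659626e+00,  3.53641146e-01,  1.63411765e+00, -7.58585229e-06,
        1.15517945e+00, -2.41806986e-03]), 'qvel': array([-3.15331543e-03, -5.23419215e-04, -2.29813571e-03, -4.49759018e-04,
        8.26185915e-05, -1.69256424e-04]), 'joint_efforts': array([ 3.60817205e-03, -6.05235171e+01, -3.42084646e+01,  3.07670416e-04,
        9.00334097e-03,  7.82598732e-06]), 'eef_pos': array([173.6768465 , 599.90663198, 230.57309766]), 'tcp_rot': array([-3.14024705e+00,  3.68216556e-06,  2.85981373e+00]), 'contact_force': array([-0.93088381, -0.12476041,  0.83706487]), 'wrist_torque': array([ 0.00263133, -0.02935316, -0.02205901]), 'grasp_force': 0.0, 'opening': 0.9954583246795831}
scene [[0.04, 0.61, -0.79, 1381.61], [1.0, -0.02, 0.04, 59.31], [0.01, -0.79, -0.61, 707.33], [0.0, 0.0, 0.0, 1.0]] 0.0040283203125
top [[-0.0, -1.0, 0.07, 455.8], [-1.0, 0.01, 0.03, 92.02], [-0.03, -0.07, -1.0, 1272.17], [0.0, 0.0, 0.0, 1.0]] 0.003936767578125
```

View pics/scene0.png

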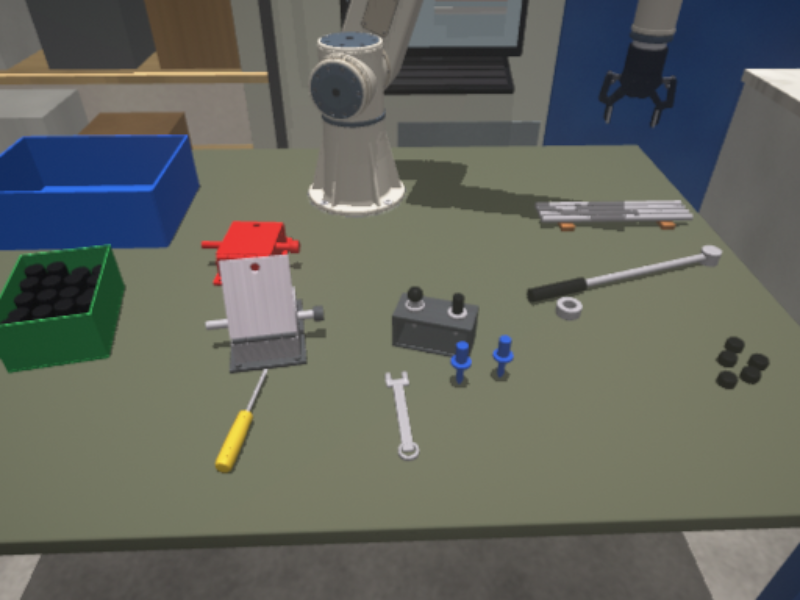

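View pics/top0.png

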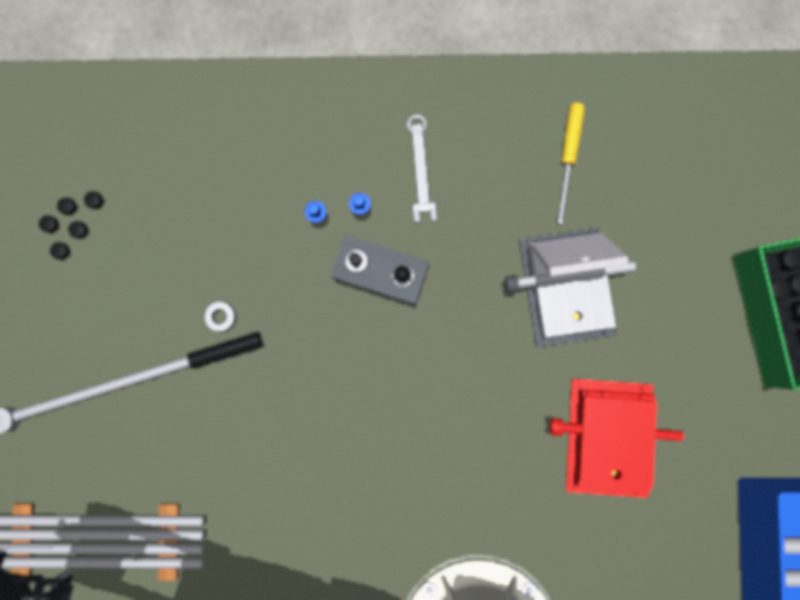

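The scene view (800x600) shows the grey jig with its open lid at (262,305) and the lid hole at (255,267). The rack is at (435,325), with the ball pin at (415,295) and the straight black pin at (458,305).

In the top view the base hole is at (578,316) and the rack pins are at (356,261) and (402,274).

Candidates for the pin:
- **Black cylinder:** (458,305) in scene. It is straight, black and in the rack, so it fits the description.
- **Black ball:** (415,295). This is the ball pin, to be left.
- **Two blue pins:** (462,355) and (503,350). These are decoys.

The red jig at (255,245) is also a decoy.

```bash
cat > m.py <<'E'
from h import *
t=np.load("top.npz");s=np.load("scene.npz")
def near(w,c,r): return np.hypot(w[...,0]-c[0],w[...,1]-c[1])<r
for nm,f in(("top",t),("scene",s)):
    im,w=f["im"].astype(int),f["w"];z=w[...,2]
    sat=im.max(-1)-im.min(-1)
    print(nm,"bench z",np.nanmedian(z[(z>-20)&(z<15)]))
    k=1.5625
    if nm=="top":
        for a in((356,261),(402,274),(578,316),(430,268),(375,270)): print(a,w[int(a[1]/k),int(a[0]/k)].round(1))
        c_j=w[int(290/k),int(575/k)]; c_r=w[int(268/k),int(380/k)]
    # rack: top surface
    m=near(w,c_r,110)&(z>62)&(z<74)&(sat<40)
    r=cv2.minAreaRect(w[m][:,:2].astype(np.float32));print("rack top",m.sum(),r)
    m=near(w,c_r,110)&(z>95)&(z<125)
    n,l=cv2.connectedComponents(m.astype(np.uint8))
    for i in range(1,n):
        p=w[l==i]
        if len(p)>5: print(" high blob",len(p),p.mean(0).round(1),p[:,2].max().round(1),"top pts",p[p[:,2]>p[:,2].max()-5].mean(0).round(1),np.argwhere(l==i).mean(0)*k)
    # flange bright
    m=near(w,c_r,110)&(im.min(-1)>140)&(z>60)
    n,l=cv2.connectedComponents(m.astype(np.uint8))
    for i in range(1,n):
        p=w[l==i]
        if len(p)>8:print(" flange",len(p),np.median(p,0).round(1),((p.max(0)+p.min(0))/2).round(1))
    # lid plane
    m=near(w,c_j,130)&(z>75)&(sat<40)
    p=w[m];
    if len(p)>30:
        c=p.mean(0)
        for _ in range(8):
            U,S,V=np.linalg.svd(p-c,full_matrices=False);nrm=V[2]
            q=np.abs((w[m]-c)@nrm)<4; p=w[m][q];c=p.mean(0)
        nrm*=np.sign(nrm[2]);print("lid plane",len(p),m.sum(),c.round(1),nrm.round(3),"tilt",np.arccos(nrm[2]),"yaw",np.arctan2(nrm[1],nrm[0]),p.max(0).round(0),p.min(0).round(0))
    # jig top
    m=near(w,c_j,130)&(z>44)&(z<56)&(sat<40)
    r=cv2.minAreaRect(w[m][:,:2].astype(np.float32));print("jig z50",m.sum(),r)
    m=near(w,c_j,130)&(z>38)&(sat<40)
    p=w[m]; print("jig/lid bounds",p.min(0).round(),p.max(0).round())
# hole by colour in top
im,w=t["im"],t["w"];hsv=cv2.cvtColor(im,cv2.COLOR_RGB2HSV)
y0,x0=int(316/1.5625),int(578/1.5625)
m=cv2.inRange(hsv,(10,70,50),(35,255,255))[y0-15:y0+15,x0-15:x0+15]
a=np.argwhere(m)+[y0-15,x0-15];print("brass px",len(a),a.mean(0),[w[i,j].round(1).tolist() for i,j in a[:4]])
E
python3 m.py
python3 - <<'E'
from h import *
s=np.load("scene.npz")["im"];t=np.load("top.npz")["im"]
a=cv2.resize(s[175:250,240:340,::-1],(800,600),interpolation=cv2.INTER_CUBIC)[:, :]
b=cv2.resize(t[140:225,320:415,::-1],(800,600),interpolation=cv2.INTER_CUBIC)
cv2.imwrite("pics/crop.png",np.hstack([cv2.resize(a,(400,300)),cv2.resize(b,(400,300))]))
E
```

```text
top bench z 0.6262340196484502
(356, 261) [589.8 188.1 109.4]
(402, 274) [569.9 117.1 113.3]
(578, 316) [ 508.5 -160.    32.5]
(430, 268) [590.9  73.    1.6]
(375, 270) [581.7 159.5  70.9]
rack top 1272 ((583.7827758789062, 152.44570922851562), (140.61318969726562, 70.27102661132812), 71.82623291015625)
 high blob 61 [594.6 187.8 109. ] 116.2 top pts [594.8 189.7 112.6] [257.78688525 354.86680328]
 high blob 110 [571.  116.  107.5] 117.1 top pts [572.2 117.  114.1] [273.09659091 402.34375   ]
 flange 123 [592.2 185.9  75.4] [596.6 189.9  91.2]
 flange 37 [561.6 105.8  75.2] [566.5 114.3  85. ]
lid plane 897 1062 [ 598.4 -144.2  137. ] [0.9   0.131 0.417] tilt 1.1410192917521975 yaw 0.144389837431399 [632. -87. 186.] [ 566. -203.   75.]
jig z50 1720 ((558.432373046875, -149.20933532714844), (151.7302703857422, 201.9733428955078), 9.421603202819824)
jig/lid bounds [ 478. -248.   39.] [640. -46. 186.]
scene bench z 0.2781353444464685
rack top 738 ((586.405517578125, 152.65347290039062), (140.2265625, 75.4658203125), 71.40000915527344)
 high blob 74 [580.  116.4 105.3] 114.0 top pts [576.6 117.1 111.1] [292.46199324 414.88597973]
 high blob 55 [601.1 188.3 106.5] 112.5 top pts [598.6 189.  110.2] [298.52272727 458.03977273]
 flange 29 [583.  112.5  75.6] [576.2 116.1  75.1]
 flange 39 [604.2 186.   75.9] [597.2 189.1  75.6]
lid plane 1889 1937 [ 602.8 -144.4  128.9] [0.904 0.13  0.407] tilt 1.1518884324811298 yaw 0.14295389237029194 [634. -87. 183.] [ 572. -201.   75.]
jig z50 277 ((585.1151733398438, -136.3151397705078), (129.28895568847656, 179.6073455810547), 40.146278381347656)
jig/lid bounds [ 478. -246.   38.] [644. -45. 183.]
brass px 15 [201.93333333 368.6       ] [[513.6, -158.0, 30.5], [513.6, -160.7, 29.5], [511.2, -156.1, 27.8], [511.2, -158.3, 29.1]]
```

View pics/crop.png

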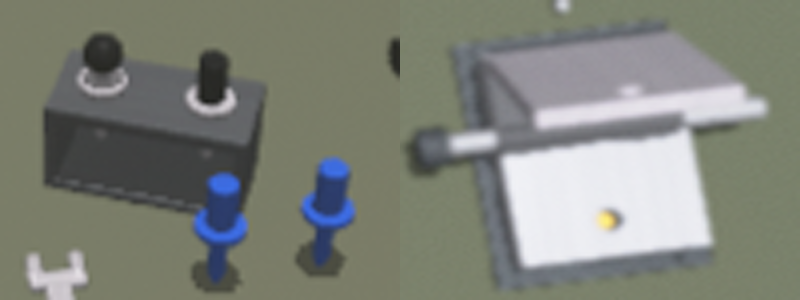

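The crop confirms the straight black cylinder in the rack at crop (212,75), world about (596.5,189). The ball pin is at (102,55), and the base hole with its brass plunger is at crop (608,220), world about (511.5,-156).

The checks agree:
- The rack top fits 140x70 mm at z 70.
- Lid angle is about 1.15 and jig yaw about 0.145.
- The hinge works out at about (630,-138).

Now I'll move to the far side of the lid with the fingers shut.

The rows are not in the units I measure in: shifts go in shares of 80 cm and turns go in shares of 2 pi rad. I convert before sending: -0.344 m / 0.8 = -0.43, -0.3096 m / 0.8 = -0.387, 1.289 rad / 6.2832 = 0.2052.

>>> move_arm(motion=[[0,0,0.0256,-0.0538,-0.0484,-0.0038,0],[0,0,0.0512,-0.1075,-0.0968,-0.0075,0],[0,0,0.0769,-0.1613,-0.1451,-0.0113,0],[0,0,0.1025,-0.215,-0.1935,-0.015,0],[0,0,0.1281,-0.2688,-0.2419,-0.0188,0],[0,0,0.1539,-0.3225,-0.2903,-0.0225,0],[0,0,0.1795,-0.3763,-0.3386,-0.0263,0],[0,0,0.2052,-0.43,-0.387,-0.03,0]], grip_force=40)

```text
clock: 1.1
eef_pos: [418.8, 205.6, 255.4]
tcp_rot: [3.141, -0.0, 1.566]
contact_force: [1.2, 1.2, 1.0]
opening: 0.001
grasp_force: 0.0
```

Converted, -0.344 m / 0.8 = -0.43, -0.301 m / 0.8 = -0.3763.

>>> move_arm(motion=[[0,0,0,-0.0538,0.035,0,0],[0,0,0,-0.1075,0.07,0,0],[0,0,0,-0.1613,0.105,0,0],[0,0,0,-0.215,0.14,0,0],[0,0,0,-0.2688,0.175,0,0],[0,0,0,-0.3225,0.21,0,0],[0,0,0,-0.3763,0.2438,0,0],[0,0,0,-0.43,0.2738,0,0]])

```text
clock: 2.1
eef_pos: [637.7, -138.2, 254.8]
tcp_rot: [-3.141, -0.0, 1.571]
contact_force: [0.8, 0.4, -0.0]
opening: 0.003
grasp_force: 0.0
```

```bash
python3 - <<'E'
from h import *
# corner of the tip on the lid face at r=100, h=12
hg=np.array([630.2,-138.4]);ex=np.array([np.cos(.145),np.sin(.145)])
for th in [1.15,1.0,.85,.7,.55,.4,.3,.2,.1,0]:
    X=-100*np.cos(th)+6*np.sin(th)+12; Z=56+100*np.sin(th)+6*np.cos(th)
    print(th,(hg+ex*X).round(1),round(Z,1))
print(sensors.sense()["eef_pos"])
E
```

```text
1.15 [ 607.1 -141.8] 149.7
1.0 [ 593.6 -143.7] 143.4
0.85 [ 581.2 -145.6] 135.1
0.7 [ 570.2 -147.2] 125.0
0.55 [ 560.8 -148.5] 113.4
0.4 [ 553.2 -149.6] 100.5
0.3 [ 549.3 -150.2] 91.3
0.2 [ 546.3 -150.7] 81.7
0.1 [ 544.2 -151. ] 72.0
0 [ 543.1 -151.1] 62.0
[ 637.72388995 -138.1984608   254.82624838]
```

Converted, 0.142 m / 0.8 = 0.1775, 0.105 m / 0.8 = 0.1313.

>>> move_arm(motion=[[0,0,0,0,0,0.0688,0],[0,0,0,0,0,0.1313,0],[0,0,0,-0.0025,-0.0188,0.1313,0],[0,0,0,-0.005,-0.0388,0.1313,0],[0,0,0,-0.0063,-0.055,0.14,0],[0,0,0,-0.0088,-0.07,0.15,0],[0,0,0,-0.0113,-0.085,0.1625,0],[0,0,0,-0.0125,-0.0963,0.1775,0]])

```text
clock: 3.1
eef_pos: [559.3, -146.9, 112.8]
tcp_rot: [3.142, 0.0, 1.571]
contact_force: [-1.0, -1.3, 1.6]
opening: 0.006
grasp_force: 0.9
```

Converted, 0.052 m / 0.8 = 0.065, 0.051 m / 0.8 = 0.0638.

>>> move_arm(motion=[[0,0,0,-0.0013,-0.01,0.0156,0],[0,0,0,-0.0025,-0.0144,0.0275,0],[0,0,0,-0.0025,-0.0181,0.0388,0],[0,0,0,-0.0038,-0.0206,0.0513,0],[0,0,0,-0.0038,-0.0219,0.0588,0],[0,0,0,-0.0038,-0.0219,0.0613,0],[0,0,0,-0.0038,-0.0219,0.0638,0],[0,0,0,-0.0038,-0.0219,0.065,0]])

```text
clock: 4.1
eef_pos: [542.7, -149.7, 61.9]
tcp_rot: [-3.142, 0.0, 1.571]
contact_force: [-5.2, 1.9, 16.3]
opening: -0.0
grasp_force: 8.2
```

Converted, -0.16 m / 0.8 = -0.2, -0.13 m / 0.8 = -0.1625.

>>> move_arm(motion=[[0,0,0,0,0,0.0013,0],[0,0,0,0,0,0.0013,0],[0,0,0,0,0,-0.025,0.02],[0,0,0,-0.0038,-0.0188,-0.0875,0.05],[0,0,0,-0.0075,-0.0375,-0.1625,0.08],[0,0,0,-0.0075,-0.0375,-0.2,0.08],[0,0,0,-0.0075,-0.0375,-0.2,0.08]])

```text
clock: 4.97
eef_pos: [514.3, -156.2, 224.3]
tcp_rot: [3.136, 0.002, 1.571]
contact_force: [-0.7, -0.6, -0.5]
opening: 0.937
grasp_force: 0.0
```

```bash
python3 - <<'E'
from h import *
s=sensors.sense();print(s["eef_pos"],s["contact_force"],s["opening"])
im,d,w=cloud("wrist");np.savez("w1.npz",im=im,d=d,w=w,T=camera_params("wrist")["world_from_camera"],K=camera_params("wrist")["camera_matrix"])
print(np.array(camera_params("wrist")["world_from_camera"]).round(2).tolist())
cv2.imwrite("pics/w1.png",im[:,:,::-1])
im,d,w=cloud("top");np.savez("top2.npz",im=im,d=d,w=w)
m=(np.hypot(w[...,0]-563,w[...,1]+148)<90)&(w[...,2]>54)&(w[...,2]<90)
p=w[m];A=np.c_[p[:,:2],np.ones(len(p))];c=np.linalg.lstsq(A,p[:,2],rcond=None)[0];print("lid plane",len(p),c, p.mean(0))
E
```

```text
[ 514.27635367 -156.2290241   224.29261625] [-0.69548317 -0.57135674 -0.54453576] 0.9372089280769663
[[1.0, -0.0, 0.0, 513.52], [0.0, -0.95, -0.3, -79.6], [0.0, 0.3, -0.95, 365.48], [0.0, 0.0, 0.0, 1.0]]
lid plane 2417 [ 3.79674217e-04 -8.55854328e-03  6.08182850e+01] [ 566.13483201 -141.1704856    62.24144549]
```

View pics/w1.png

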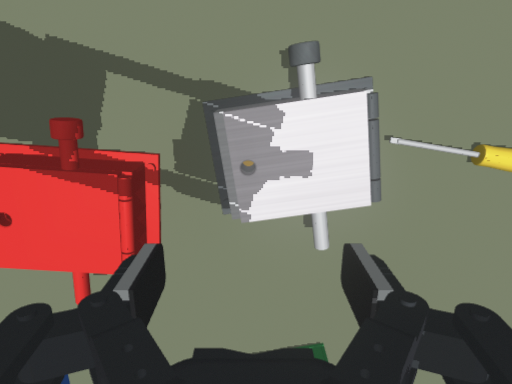

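The wrist view shows the lid shut (the plane fit is flat at z 62), with its hole at (248,166) showing brass inside. Next I'll measure the hole centre and the plate outline.

```bash
python3 - <<'E'
from h import *
for f,c0,g in(("w1",(166,248),14),("top2",None,0)):
    F=np.load(f+".npz");im,w=F["im"],F["w"]
    p=dict(K=camera_params("top")["camera_matrix"],T=camera_params("top")["world_from_camera"]) if f=="top2" else dict(K=F["K"],T=F["T"])
    K,T=np.array(p["K"]),np.array(p["T"])
    def ray(u,v,z):
        r=T[:3,:3]@np.linalg.inv(K)@[u,v,1];return T[:3,3]+r*(z-T[2,3])/r[2]
    # plate outline
    m=((np.abs(w[...,2]-62)<5)&(np.hypot(w[...,0]-563,w[...,1]+148)<92)).astype(np.uint8)
    m=cv2.morphologyEx(m,cv2.MORPH_OPEN,np.ones((7,7)))
    r=cv2.minAreaRect(w[m>0][:,:2].astype(np.float32));print(f,"plate",r)
    pix=np.argwhere((np.hypot(w[...,0]-512,w[...,1]+157)<12)&(w[...,2]<56))
    print("deep px",len(pix),pix.mean(0) if len(pix) else "", )
    if len(pix):
        pts=np.array([ray(u,v,62) for v,u in pix]);print(" on z62: mean",pts.mean(0).round(1),"bbox",pts.min(0).round(1),pts.max(0).round(1), "mid",((pts.min(0)+pts.max(0))/2).round(1))
    # colour: hole darker/yellower than plate
    y,x=c0 if c0 else pix.mean(0).astype(int)
    lab=cv2.cvtColor(im,cv2.COLOR_RGB2LAB).astype(int)
    print(im[y-8:y+9:1,x-10:x+11].sum(-1)//3)
E
```

```text
w1 plate ((564.8889770507812, -138.99630737304688), (141.67889404296875, 166.4261474609375), 7.967779159545898)
deep px 158 [166.72151899 247.5       ]
 on z62: mean [ 509.7 -155.1   62. ] bbox [ 502.6 -161.2   62. ] [ 516.8 -148.5   62. ] mid [ 509.7 -154.9   62. ]
[[141 141 141 142 142 142 142 142 141 142 140 141 141 140 141 140 141 142
  143 144 144]
 [141 140 141 141 140 140 139 138 135 133 133 136 140 142 143 144 145 145
  146 146 146]
 [139 140 140 141 142 136 129 125 122 122 123 124 125 129 138 144 145 145
  146 146 146]
 [143 143 144 143 134 124 121 120 120 119 119 120 121 123 126 133 141 143
  145 145 144]
 [145 144 143 135 120 118 120 121 121 122 121 122 122 122 122 124 132 140
  143 143 144]
 [143 143 136 117 100 110 119 121 121 121 122 122 122 122 122 113 116 130
  140 143 143]
 [142 139 125 101  91  96 111 119 121 121 121 121 122 122 115 102 105 122
  139 143 142]
 [140 134 116  95  90  92  98 107 114 120 121 121 115 111 103  98  97 115
  133 141 144]
 [140 131 109  92  91  93  95  97 101 106 106 106 104 100  99  97  95 110
  131 143 146]
 [141 129 108  92  91  93  94  9
[... 1758 characters left out ...]
0 152 153 152 149 142 129 119 108  94  97 117 137 148 149 150
  155 155 154]
 [151 151 150 153 152 154 151 145 133 121 108  97 102 123 141 150 152 151
  153 154 153]
 [150 149 151 153 151 153 151 147 140 126 112 111 121 138 148 152 152 151
  153 154 153]
 [152 151 152 152 153 152 152 152 147 137 132 134 142 147 150 151 152 151
  154 154 154]
 [150 151 151 151 153 152 152 151 151 146 145 147 151 151 151 152 149 147
  148 148 147]
 [152 150 150 151 152 153 153 151 149 147 147 148 148 148 147 144 141 141
  141 141 140]
 [150 147 149 150 150 150 147 145 144 141 139 141 140 141 138 137 134 134
  136 136 134]
 [143 141 140 141 142 142 139 137 137 135 133 134 134 134 134 134 133 130
  136 132 130]]
```

Converted, 0.345 m / 0.8 = 0.4313, 0.3 m / 0.8 = 0.375.

>>> move_arm(motion=[[0,0,0,0.0625,0.015,0,0.08],[0,0,0,0.125,0.03,0,0.08],[0,0,0,0.1875,0.045,0,0.08],[0,0,0,0.25,0.06,0,0.08],[0,0,0,0.3125,0.075,0,0.08],[0,0,0,0.375,0.09,0,0.08],[0,0,0,0.4313,0.1025,0,0.08],[0,0,0,0.4313,0.1025,0,0.08]])

```text
clock: 6.08
eef_pos: [594.2, 192.1, 219.0]
tcp_rot: [-3.139, 0.0, 1.574]
contact_force: [-1.2, -0.4, 0.1]
opening: 0.936
grasp_force: 0.0
```

```bash
python3 - <<'E'
from h import *
s=sensors.sense();print(s["eef_pos"],s["tcp_rot"])
p=camera_params("wrist");im,d,w=cloud("wrist");np.savez("w2.npz",im=im,d=d,w=w,T=p["world_from_camera"],K=p["camera_matrix"])
cv2.imwrite("pics/w2.png",im[:,:,::-1])
K,T=np.array(p["camera_matrix"]),np.array(p["world_from_camera"])
def ray(u,v,z):
    r=T[:3,:3]@np.linalg.inv(K)@[u,v,1];return (T[:3,3]+r*(z-T[2,3])/r[2]).round(1)
m=(np.hypot(w[...,0]-596,w[...,1]-189)<30)&(np.abs(w[...,2]-108)<6)
q=w[m];print("grip top cloud",m.sum(),q.mean(0).round(1),q.min(0).round(1),q.max(0).round(1))
tm=m&(w[...,2]>107);q=w[tm];print("  >107",tm.sum(),q.mean(0).round(1),((q.min(0)+q.max(0))/2).round(1))
m=((np.hypot(w[...,0]-596,w[...,1]-189)<30)&(np.abs(w[...,2]-76)<8)&(im.min(-1)>110)).astype(np.uint8)
cs,_=cv2.findContours(m,0,2);c=max(cs,key=cv2.contourArea);h=cv2.convexHull(c);e=cv2.fitEllipse(h);print("flange ellipse",e,ray(*e[0],76))
E
```

```text
[594.19362589 192.0678056  219.04399794] [-3.13911981e+00  1.96624819e-04  1.57418015e+00]
grip top cloud 494 [597.7 191.  109.8] [588.4 180.  102.1] [607.2 199.6 112.2]
  >107 455 [597.7 190.4 110.3] [597.9 189.7 109.6]
flange ellipse ((256.1165771484375, 174.68914794921875), (35.5811882019043, 36.84478759765625), 85.14623260498047) [597.8 189.9  76. ]
```

View pics/w2.png

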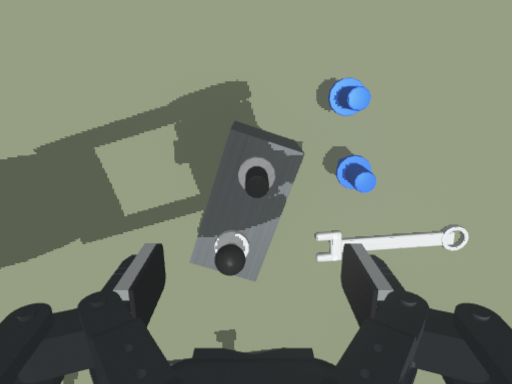

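The wrist view shows the straight pin at (256,178) with its flange at (256,175), the ball pin at (230,255), and the blue decoys on the right. The pin is at (597.8,190). I'll descend to just above it, checking the pose on the way.

Converted, 0.09 m / 0.8 = 0.1125, 0.08 m / 0.8 = 0.1.

>>> move_arm(motion=[[0,0,0,-0.0025,0.0045,0.05,0.06],[0,0,0,-0.0025,0.0045,0.1,0.06],[0,0,0,-0.0025,0.0045,0.1125,0.06],[0,0,0,-0.0025,0.0045,0.1125,0.06],[0,0,0,-0.0025,0.0045,0.1125,0.06]])

```text
clock: 6.75
eef_pos: [599.2, 187.2, 132.8]
tcp_rot: [3.14, -0.001, 1.57]
contact_force: [0.3, 0.2, -0.6]
opening: 0.705
grasp_force: 0.0
```

Converted, 0.0535 m / 0.8 = 0.0669, 0.048 m / 0.8 = 0.06.

>>> move_arm(motion=[[0,0,0,0.0035,-0.0019,0.0375,0.06],[0,0,0,0.0035,-0.0019,0.06,0.06],[0,0,0,0.0035,-0.0019,0.0669,0.06],[0,0,0,0.0035,-0.0019,0.0669,0.06],[0,0,0,0.0035,-0.0019,0.0669,0.06]])

```text
clock: 7.38
eef_pos: [597.4, 190.2, 78.6]
tcp_rot: [3.14, -0.0, 1.571]
contact_force: [-0.1, 0.2, 1.6]
opening: 0.701
grasp_force: 0.0
```

>>> move_arm(motion=[[0,0,0,0,0,0,0.03],[0,0,0,0,0,0,0.01],[0,0,0,0,0,0,0.0],[0,0,0,0,0,0,0.0],[0,0,0,0,0,0,0.0],[0,0,0,0,0,0,0.0],[0,0,0,0,0,0,0.0],[0,0,0,0,0,0,0.0]], grip_force=90)

```text
clock: 8.38
eef_pos: [597.1, 190.2, 78.4]
tcp_rot: [3.141, -0.0, 1.571]
contact_force: [-1.4, -0.9, 6.4]
opening: 0.209
grasp_force: 87.7
```

Converted, -0.11 m / 0.8 = -0.1375, -0.1 m / 0.8 = -0.125.

>>> move_arm(motion=[[0,0,0,0,0,-0.0063,0.0],[0,0,0,0,0,-0.025,0.0],[0,0,0,0,0,-0.0563,0.0],[0,0,0,0,0,-0.0938,0.0],[0,0,0,0,0,-0.125,0.0],[0,0,0,0,0,-0.1375,0.0],[0,0,0,0,0,-0.1375,0.0]])

```text
clock: 9.25
eef_pos: [597.0, 190.2, 188.5]
tcp_rot: [3.14, -0.0, 1.571]
contact_force: [0.4, 0.5, -1.7]
opening: 0.212
grasp_force: 87.9
```

```bash
python3 - <<'E'
from h import *
s=sensors.sense();print(s["eef_pos"],s["contact_force"],s["opening"],s["grasp_force"])
p=camera_params("wrist");im,d,w=cloud("wrist")
cv2.imwrite("pics/w3.png",im[:,:,::-1])
im,d,w=cloud("scene");
e=s["eef_pos"];m=(np.abs(w[...,0]-e[0])<25)&(np.abs(w[...,1]-e[1])<22)&(np.abs(w[...,2]-e[2]+30)<60)
cv2.imwrite("pics/s3.png",cv2.resize(im[100:220,220:380,::-1],(800,600)))
E
```

```text
[596.983784   190.18008317 188.4931604 ] [ 0.39492094  0.51359731 -1.7364526 ] 0.211778471130985 87.85977959632874
```

View pics/s3.png

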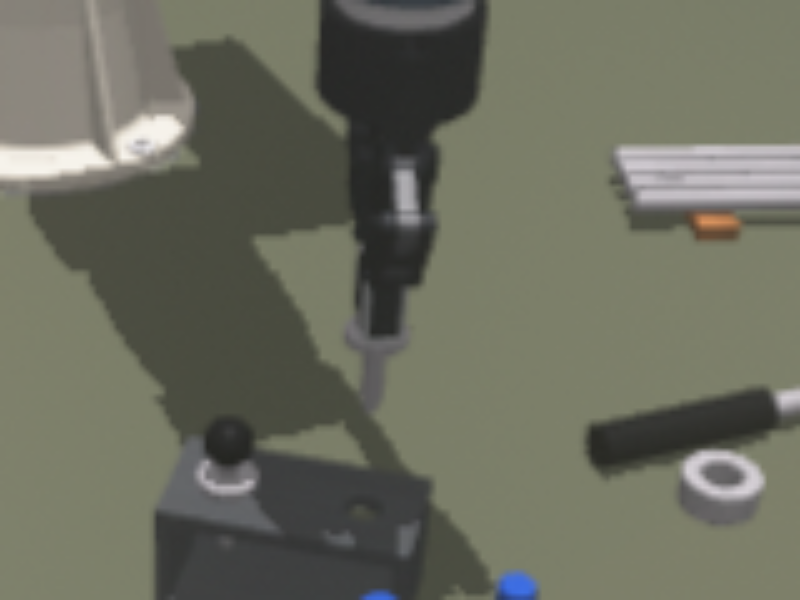

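View pics/w3.png

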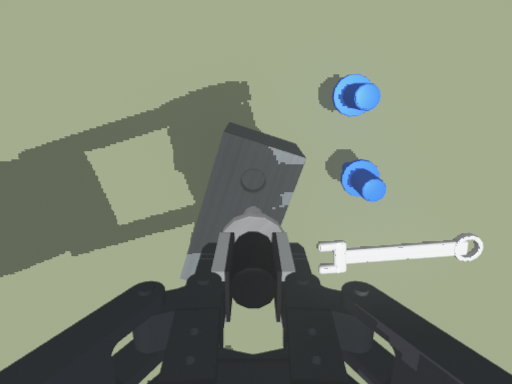

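The straight pin is held upright in the gripper (flange at (250,230) in the wrist view) and its rack hole is empty at (252,180). I'll carry it over the lid hole.

Converted, -0.3455 m / 0.8 = -0.4319, -0.335 m / 0.8 = -0.4188.

>>> move_arm(motion=[[0,0,0,-0.0563,-0.0138,0,0],[0,0,0,-0.1188,-0.03,0,0],[0,0,0,-0.1838,-0.0463,0,0],[0,0,0,-0.2488,-0.0625,0,0],[0,0,0,-0.3138,-0.0788,0,0],[0,0,0,-0.375,-0.095,0,0],[0,0,0,-0.4188,-0.1063,0,0],[0,0,0,-0.4319,-0.109,0,0]])

```text
clock: 10.35
eef_pos: [508.4, -156.9, 186.8]
tcp_rot: [-3.14, -0.0, 1.568]
contact_force: [-0.9, 0.0, -0.6]
opening: 0.207
grasp_force: 87.9
```

Converted, 0.05 m / 0.8 = 0.0625, 0.025 m / 0.8 = 0.0313.

>>> move_arm(motion=[[0,0,0,0,0,0,0],[0,0,0,0,0,0.0313,0],[0,0,0,0,0,0.0625,0],[0,0,0,0,0,0.0625,0],[0,0,0,0,0,0.0625,0]])

```text
clock: 10.98
eef_pos: [510.1, -154.7, 138.3]
tcp_rot: [3.141, -0.0, 1.572]
contact_force: [0.1, 0.0, -1.1]
opening: 0.21
grasp_force: 87.9
```

```bash
python3 - <<'E'
from h import *
s=sensors.sense();print(s["eef_pos"],s["tcp_rot"],s["contact_force"])
p=camera_params("wrist");im,d,w=cloud("wrist")
a=cv2.resize(im[130:290,170:330,::-1],(400,400))
im,d,w=cloud("scene");b=cv2.resize(im[130:240,125:235,::-1],(400,400))
cv2.imwrite("pics/w4.png",np.hstack([a,b]))
E
```

```text
[ 510.13411681 -154.71570972  138.33377235] [ 3.14125180e+00 -1.70582222e-05  1.57175990e+00] [ 0.11180591  0.01407097 -1.06885373]
```

View pics/w4.png

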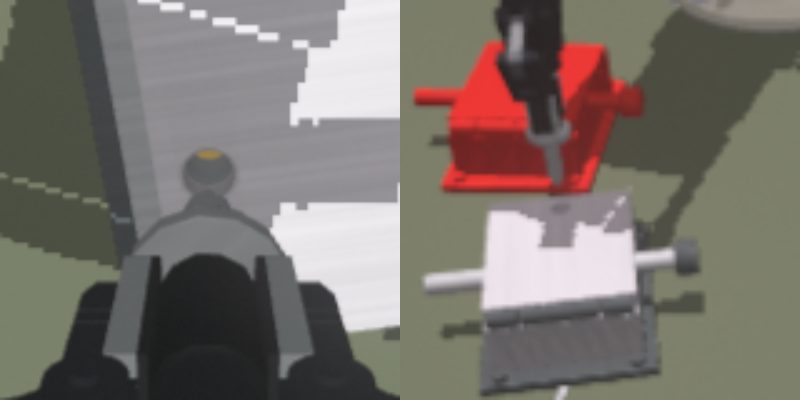

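In the wrist crop the tip lines up sideways with the hole at (208,172). The scene crop shows the pin above the lid hole at (560,208). I'll lower it gently.

Converted, 0.034 m / 0.8 = 0.0425, 0.032 m / 0.8 = 0.04.

>>> move_arm(motion=[[0,0,0,-0.0004,-0.0004,0.01,0],[0,0,0,-0.0004,-0.0004,0.02,0],[0,0,0,-0.0004,-0.0004,0.025,0],[0,0,0,-0.0004,-0.0004,0.03,0],[0,0,0,-0.0004,-0.0004,0.035,0],[0,0,0,-0.0004,-0.0004,0.04,0],[0,0,0,-0.0004,-0.0004,0.0425,0]])

```text
clock: 11.95
eef_pos: [509.2, -155.7, 103.5]
tcp_rot: [-3.141, -0.0, 1.571]
contact_force: [-0.1, 0.4, -2.7]
opening: 0.21
grasp_force: 87.9
```

Converted, 0.02 m / 0.8 = 0.025, 0.018 m / 0.8 = 0.0225.

>>> move_arm(motion=[[0,0,0,0,0,0.005,0],[0,0,0,0,0,0.01,0],[0,0,0,0,0,0.015,0],[0,0,0,0,0,0.0188,0],[0,0,0,0,0,0.0225,0],[0,0,0,0,0,0.025,0]])

```text
clock: 12.7
eef_pos: [509.2, -155.7, 83.6]
tcp_rot: [-3.142, -0.0, 1.571]
contact_force: [0.8, 1.0, -1.5]
opening: 0.208
grasp_force: 87.9
```

Converted, 0.012 m / 0.8 = 0.015, 0.011 m / 0.8 = 0.0138.

>>> move_arm(motion=[[0,0,0,0,0,0.0038,0],[0,0,0,0,0,0.0075,0],[0,0,0,0,0,0.0113,0],[0,0,0,0,0,0.0138,0],[0,0,0,0,0,0.015,0],[0,0,0,0,0,0.015,0]])

```text
clock: 13.45
eef_pos: [509.4, -155.7, 71.9]
tcp_rot: [3.141, 0.0, 1.571]
contact_force: [-0.2, -0.2, 3.3]
opening: 0.209
grasp_force: 88.0
```

The spring can be felt. I'll press on until the flange seats.

>>> move_arm(motion=[[0,0,0,0,0,0.0013,0],[0,0,0,0,0,0.0019,0],[0,0,0,0,0,0.0025,0],[0,0,0,0,0,0.0025,0]])

```text
clock: 13.95
eef_pos: [509.4, -155.8, 70.3]
tcp_rot: [3.141, 0.0, 1.571]
contact_force: [-2.4, 0.3, 11.1]
opening: 0.205
grasp_force: 88.4
```

Converted, 0.001 m / 0.8 = 0.0013, 0.0005 m / 0.8 = 0.0006.

>>> move_arm(motion=[[0,0,0,0,0,0.0006,0],[0,0,0,0,0,0.0013,0],[0,0,0,0,0,0.0013,0],[0,0,0,0,0,0.0013,0]])

```text
clock: 14.45
eef_pos: [509.4, -155.8, 70.2]
tcp_rot: [3.141, 0.0, 1.571]
contact_force: [-6.1, 2.4, 21.6]
opening: 0.212
grasp_force: 89.8
```

Converted, 0.0007 m / 0.8 = 0.0009.

>>> move_arm(motion=[[0,0,0,0,0,0.0009,0],[0,0,0,0,0,0.0009,0],[0,0,0,0,0,0.0009,0],[0,0,0,0,0,0.0009,0]])

```text
clock: 14.95
eef_pos: [509.4, -155.8, 70.1]
tcp_rot: [3.141, 0.0, 1.571]
contact_force: [-8.8, 2.0, 31.1]
opening: 0.21
grasp_force: 90.9
```

```bash
python3 - <<'E'
from h import *
s=sensors.sense();print(s["eef_pos"],s["contact_force"],s["opening"])
im,d,w=cloud("wrist");a=cv2.resize(im[130:290,170:330,::-1],(400,400))
m=(np.hypot(w[...,0]-510,w[...,1]+155)<17)&(w[...,1]>-150)&(im.min(-1)>60)&(w[...,2]<75);print("flange z",m.sum(),np.percentile(w[m][:,2],[10,50,90]))
im,d,w=cloud("scene");b=cv2.resize(im[130:240,125:235,::-1],(400,400))
m=(np.hypot(w[...,0]-575,w[...,1]+146)<40)&(w[...,2]>50);print("lid z",np.percentile(w[m][:,2],[10,50,90]))
cv2.imwrite("pics/f.png",np.hstack([a,b]))
E
```

```text
[ 509.40482726 -155.78925835   70.08019168] [-8.80864936  2.04015634 31.10069269] 0.21037157069818446
flange z 1217 [62.44367822 67.94321506 69.08182952]
lid z [ 62.59883817 315.21754632 432.35938714]
```

View pics/f.png

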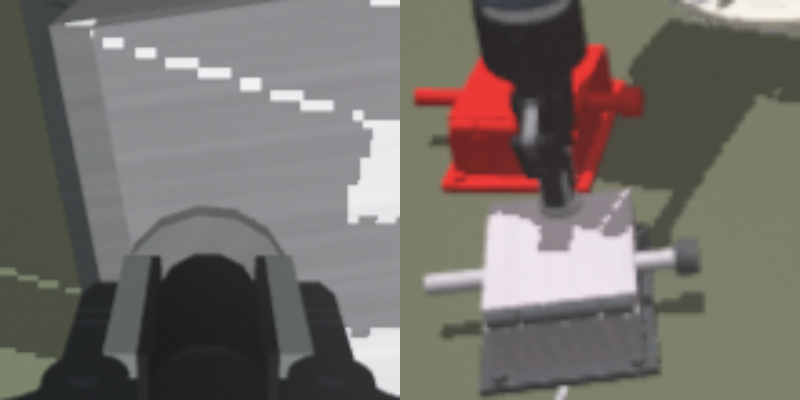

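The flange rests on the lid at crop (205,235), its top reads z 68 as it should, and the lid lies flat and shut. The arm is pressing with about 31 N, so I'm handing in.

```bash
python3 -c "
from rig import order
print(order.sign_off())"
```

```text
the job is handed in; nothing more can be done
None
```

The lid is fully shut and the straight-grip pin is home, its flange held against the lid with about 31 N; I handed the job in at about 15 s on the clock, with the verdict not reported back to me.

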